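Try screw caps on a thread gauge and sort the one that binds

ROBOT

A 7-joint arm with a two-finger parallel gripper is mounted at the origin on a cart in front of the work surface, level with it; the furniture and walls round the work are solid. World frame = base frame: x ahead of the robot, y to its left, z up, the work surface at z = 0. Lengths are in m, angles in rad, forces in N, time in s.
With the tool pointing down it reaches from about 0.425 to 0.875 m from the base axis. Payload 4.7 kg.
Tool frame: the origin (TCP) lies at the very end of the fingers, on their centre line; the grasp point (between the pads) lies 19 mm behind it; z points along the fingers, y is the direction in which the jaws open and shut (so a half turn about z gives the same grasp; the last joint's range is limited). The gripper opens to 85 mm and grips with 20 to 120 N. Pads are 22 mm wide; open, the fingers measure 114 mm over their backs; the gripper's body (76 mm by 85 mm) begins 54 mm behind the grasp point. The pads swing forward as they close: fully open they stand 13 mm farther back than shut.
Start: joints at [-1.224, 0.321, -0.07, 1.45, 0.023, 1.371, -0.057], TCP at [0.212, 0.614, 0.231] pointing down, gripper open.
Joint ranges: [-2.86, 2.86], [-0.3, 2.09], [-1.38, 1.24], [0.06, 2.45], [-1.56, 4.7], [0.09, 2.05], [-2.69, 2.69]. Speed limits (rad/s): [2.57, 2.57, 3.14, 3.14, 3.14, 3.14, 3.14].

INTERFACE

Orientations are given as a unit quaternion [w, x, y, z].
In Python, from workcell import get_state, read_camera, finish_job gives the robot as it stands.
- The arm moves only by the shell command python3 -m crank 'ROWS' [FORCE]. ROWS is JSON, a list of rows, each an object with "grip": the finger opening in mm, from 0 to 85.4; "xyz": the shift along the world's x, y, z in units of 25 mm (1.0 is 25 mm), a list of three; "turn": the turn, a rotation vector about the world's x, y, z in rad, a list of three. In form: [{"grip": grip, "xyz": [x, y, z], "turn": [wx, wy, wz]}, ...]. A call has 1 to 10 rows; each row is the pose to reach, as a shift and turn from the pose commanded when the call began; what a row does not reach only later rows make up. A row lasts 1/12 s, in which the tool goes at most 41.7 mm and 7.16 degrees, less where a joint would pass 70% of its speed; a pose out of reach is approached as far as the arm can. A call with a gripper value outside its range is refused whole. The fingers move at their own pace and stop on an object; FORCE is the grip in N (left out, the last holds). Time passes only in rows, so rows that repeat a pose let the fingers close. It gives the time, the measured TCP pose, the force and the opening at its end, in the units of the state.
- get_state(): the state, without advancing time (a new reading comes with each control period).
- read_camera(name): name is "side" or "top" or "wrist"; returns a dict with "img" (480x640x3 uint8, blue, green, red), "fovy" (degrees; the focal length in pixels is half the picture's height over the tangent of half this angle, whatever the lens; pixels are square), "cx", "cy" (the principal point, pixels), "extrinsics" (4x4, takes a point from world to camera coordinates). Camera axes: x right, y down, z forward; pixel columns grow to the right and rows downward; lengths in m; the calibration is good to about 2 mm. A picture is of the moment at which its call begins. There is no depth.
- finish_job(): hands the job in, once; it reports no verdict.
The state is a dict: "t": time; "q": joint angles; "joint_velocities": joint speeds; "tau": joint torques, N m; "eef_pos": TCP position; "orientation": TCP orientation; "ft_force": force on the tool from outside, world axes, zero at the start; "torque": the same for the moment, N m; "opening": finger opening in m.
Only numpy, scipy, OpenCV 4.12 (cv2) and the standard library are available. Lean on these libraries where they do the work, as an engineer would, in place of code of your own. Each camera call takes 0.05 s, during which the arm holds its last target. There are 200 camera calls.

TASK

One of the two brass caps is sound and screws fully home on the steel thread gauge; the other binds early, before it meets the gauge's shoulder. Screw a cap clockwise onto the gauge, gently, until it stops, to find out which is which - never force a cap that has stopped - then unscrew it and sort them: the sound cap into the blue bin, the binding one into the black bin. Leave everything else on the bench where it is.

Things in the scene. Friction and masses are not known exactly. Their poses are not given: they have to be found in the camera images.
- gauge: steel thread gauge, fixed to the bench: dark foot (diameter 68, 10 high), on it a collar (diameter 38) whose flat top, 24 up, is the shoulder, and on that a bright threaded plug. Origin at the centre of the underside, z up. Thread right-handed (clockwise from above goes down), three-start, 26 mm a turn; starts 120 degrees apart, one nominally along +x, white lines on the foot mark them
- gauge_shoulder (a point): centre of the gauge's shoulder, on its axis; axes as the gauge's. From its starting angle (see gauge_nose) the sound cap turns about 1.3 rad (give or take 0.15) clockwise to a firm stop, its rim down on the shoulder; the binding cap turns about 0.85 rad to as firm a stop, its rim 2 above the shoulder. Running freely they turn with hardly any torque. Turned back to the starting angle, a cap lifts off
- gauge_nose (a point): top of the plug's keyed nose, on the axis, 50 above the bench. Core diameter 15, thread diameter 24, first ridges (3 thick) at 41. The plug sits turned in the foot by up to 0.12 rad, unknown. To start a cap, set it over the plug with its pins 0.45 rad anticlockwise of the nominal starts: its rim then rests about 4.8 above the shoulder. A cap has about 0.7 of play up and down
- cap_1: a knurled brass screw cap, closed on top, standing open end down; diameter 38, height 32; origin at the centre of its open rim, z up through the top. Inside, three radial pins (4.4 thick, centred 8.5 above the rim, 120 degrees apart, tips 8.8 from the axis), one along +x; black dots on the top lie over the pins. The caps look alike; either may be the one that binds
- cap_2: a knurled brass screw cap, closed on top, standing open end down; diameter 38, height 32; origin at the centre of its open rim, z up through the top. Inside, three radial pins (4.4 thick, centred 8.5 above the rim, 120 degrees apart, tips 8.8 from the axis), one along +x; black dots on the top lie over the pins. The caps look alike; either may be the one that binds
- blue_bin: the blue open bin for the sound cap, fixed to the bench: 150 along its x, 100 along its y, 55 high, walls and floor 3 thick, the wall at its -x end 28 high; origin at the centre of its underside, z up. The two bins may swap sides
- black_bin: the black open bin for the binding cap, fixed to the bench: 150 along its x, 100 along its y, 55 high, walls and floor 3 thick, the wall at its -x end 28 high; origin at the centre of its underside, z up. The two bins may swap sides
- fixture_lever (a point): tip of the upright lever of the white test fixture that stands on the bench, 148 above the bench; furniture, keep the gripper and arm clear of it
- loupe: a small white folding loupe with a black lens, 30 x 34 x 16, loose; a bystander
- attenuator: a black attenuator box with a white knob on top, 24 x 68 x 29, loose; a bystander
Things that resemble listed ones, but are neither listed nor needed, are in the scene too. Leave any purple look-alike of the cap_1 alone.

How it is judged:
On the way:
1. a cap has been screwed onto the gauge as far as it goes (the sound one with its rim within 0.7 mm of the shoulder, the binding one within 2.7 mm), upright and on its axis (((z of cap_1 in the frame of gauge_shoulder between -0.002 and 0.0007 m and horizontal distance between cap_1 and gauge_shoulder below 0.0025 m and angle between cap_1's own z axis and vertical below 0.1 rad) or (z of cap_2 in the frame of gauge_shoulder between -0.002 and 0.0027 m and horizontal distance between cap_2 and gauge_shoulder below 0.0025 m and angle between cap_2's own z axis and vertical below 0.1 rad))), for 0.2 s.
At the end, for the whole second after the job is handed in: the sound cap lies in the blue bin and the binding cap in the black bin, each cap's origin inside the bin's walls (within 70 mm of the bin's centre along its x, 45 mm along its y, less than 50 mm above its underside), and both lie still (under 0.02 m/s) (x of cap_1 in the frame of blue_bin between -0.07 and 0.07 m and y of cap_1 in the frame of blue_bin between -0.045 and 0.045 m and z of cap_1 in the frame of blue_bin between 0 and 0.05 m and linear speed of each of cap_1, cap_2 below 0.02 m/s and x of cap_2 in the frame of black_bin between -0.07 and 0.07 m and y of cap_2 in the frame of black_bin between -0.045 and 0.045 m and z of cap_2 in the frame of black_bin between 0 and 0.05 m); the robot touches nothing.
It fails at once if a cap is forced: over 75 N between it and the gauge (contact force between any of cap_1, cap_2 and gauge above 75 N).
It fails at once if a bystander (loupe or attenuator) is moved by more than 20 mm (distance of any of loupe, attenuator from where it was at the start of the episode above 0.02 m).
It also fails if it takes over 70 s, if anything falls off the work surface, if the arm or the gripper's body presses on something with over 40 N, if the wrist force passes 120 N, or if a joint passes its speed limit or range.

## Working session

There is one attempt and no reset: what is moved stays moved. The work goes in short steps, Python scripts to look and compute and a shell command to move; the robot and the scene stay as the last step left them, time stands still between calls to the robot, and variables do not carry over. Pictures are saved under pics/ and viewed, about 8 in all and at most 12, crops included, and the job is handed in when it is done.

```bash
mkdir -p pics; ls; cat > h.py <<'E'
import numpy as np,cv2
from workcell import get_state,read_camera
def shot(n,f=None):
    c=read_camera(n)
    if f: cv2.imwrite('pics/'+f,c['img'])
    return c
def ray(c,u,v,z):
    f=240/np.tan(np.radians(c['fovy'])/2)
    E=np.array(c['extrinsics']);R,t=E[:3,:3],E[:3,3]
    o=-R.T@t; d=R.T@np.array([(u-c['cx'])/f,(v-c['cy'])/f,1])
    return o+d*(z-o[2])/d[2]
def proj(c,p):
    f=240/np.tan(np.radians(c['fovy'])/2)
    E=np.array(c['extrinsics']);q=E[:3,:3]@p+E[:3,3]
    return q[0]/q[2]*f+c['cx'],q[1]/q[2]*f+c['cy']
E
python3 - <<'E'
from h import *
for n in('top','side'):
    c=shot(n,n+'0.png');E=np.array(c['extrinsics']);print(n,c['fovy'],c['cx'],c['cy'],(-E[:3,:3].T@E[:3,3]).round(3))
s=get_state();print(s)
E
```

```text
pics
top 56.047786413253235 310.2794369201744 229.92624155381029 [0.409 0.027 1.16 ]
side 50.34078269062554 314.39775626034003 238.78608546779128 [0.277 0.872 0.704]
{'t': 0.1, 'q': array([-1.22387601,  0.32176796, -0.07009398,  1.45154088,  0.02261269,
        1.37078659, -0.05691014]), 'joint_velocities': array([ 0.0009997 , -0.00091814,  0.00107684, -0.00287225,  0.00083255,
        0.00136477,  0.00093935]), 'tau': array([-7.67492429e-05, -4.94880581e+01, -3.84045308e-01, -3.15206194e+01,
        1.29962544e-02,  7.45707977e-03,  6.57810915e-05]), 'eef_pos': array([0.21225101, 0.61387072, 0.23032663]), 'orientation': array([-9.19488986e-05,  1.65628932e-01,  9.86187772e-01, -8.52910116e-04]), 'ft_force': array([-0.1562287 , -0.16300737, -0.50805933]), 'torque': array([ 0.06155029, -0.01254166,  0.02206957]), 'opening': 0.08527764941793639}
```

View pics/top0.png

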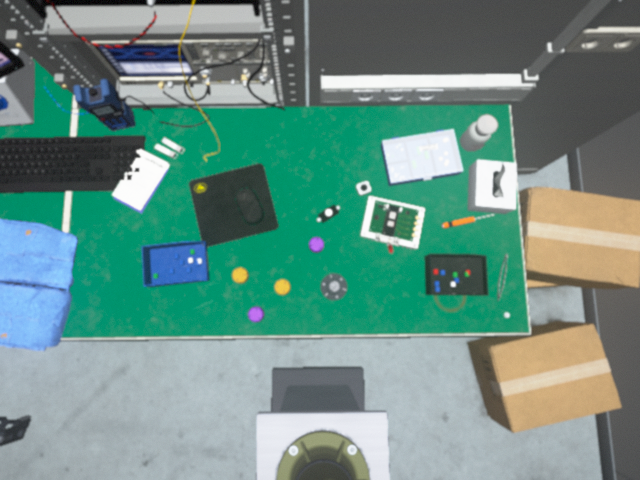

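View pics/side0.png

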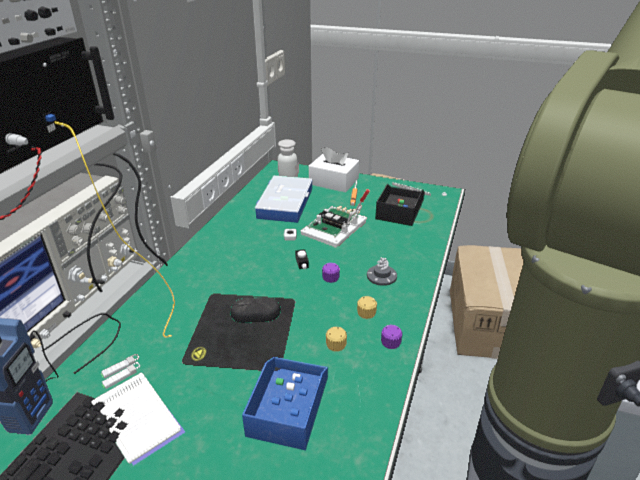

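The top view has brass caps at about (240,275) and (282,287), the gauge at (334,287), the blue bin at (176,264) and the black bin at (456,275). Purple look-alikes are at (316,244) and (255,314). The side view agrees.

```bash
python3 - <<'E'
from h import *
for n in('top','side'):
    c=shot(n);I=c['img'];h=cv2.cvtColor(I,cv2.COLOR_BGR2HSV)
    m=cv2.inRange(h,(10,100,120),(28,255,255))
    k,l,st,ce=cv2.connectedComponentsWithStats(m)
    for i in range(1,k):
        if st[i,4]>60: print(n,'brass',st[i],ce[i].round(1),ray(c,*ce[i],.032 if n=='top' else .024).round(4))
    if n=='top':
        for nm,px in dict(gauge=(334,287),black=(456,275),fix=(500,185),brd=(391,222),red=(391,250),att=(328,213),loupe=(363,187),pur1=(316,244),pur2=(255,314)).items(): print(nm,ray(c,*px,.02).round(3))
        b=cv2.inRange(h,(100,120,40),(125,255,200)); b[:, :140]=0;b[:235]=0
        cs,_=cv2.findContours(b,cv2.RETR_EXTERNAL,cv2.CHAIN_APPROX_SIMPLE);q=max(cs,key=cv2.contourArea);r=cv2.minAreaRect(q);print('blue',r,[ray(c,*p,.055).round(3) for p in cv2.boxPoints(r)])
        b=cv2.inRange(h,(0,0,0),(179,255,70)); b[:240]=0;b[:,:420]=0;b[310:]=0;b[:,495:]=0
        cs,_=cv2.findContours(b,cv2.RETR_EXTERNAL,cv2.CHAIN_APPROX_SIMPLE);q=max(cs,key=cv2.contourArea);r=cv2.minAreaRect(q);print('black',r,[ray(c,*p,.055).round(3) for p in cv2.boxPoints(r)])
        cr=cv2.resize(I[130:340,130:530],(800,420),interpolation=cv2.INTER_CUBIC);cv2.imwrite('pics/topc.png',cr)
c=shot('wrist','w0.png');E=np.array(c['extrinsics']);s=get_state()
print(c['fovy'],c['cx'],c['cy'],(-E[:3,:3].T@E[:3,3]).round(3),E[:3,:3].round(3))
E
```

```text
top brass [ 552  192   88   43 2270] [602.9 213.2] [ 0.634  -0.7236  0.032 ]
top brass [452 217  23   9 132] [462.8 220.9] [ 0.6179 -0.3645  0.032 ]
top brass [ 528  238  112   48 2457] [588.2 260.5] [ 0.5135 -0.6723  0.032 ]
top brass [232 268  16  15 184] [239.8 274.9] [0.4871 0.2012 0.032 ]
top brass [275 280  15  14 176] [282.  286.7] [0.4569 0.0959 0.032 ]
top brass [ 494  328  110   52 3158] [547.1 352.6] [ 0.2907 -0.547   0.032 ]
top brass [ 504  374  115   56 3253] [565.5 400.1] [ 0.1805 -0.5801  0.032 ]
gauge [ 0.455 -0.034  0.02 ]
black [ 0.482 -0.342  0.02 ]
fix [ 0.714 -0.472  0.02 ]
brd [ 0.619 -0.184  0.02 ]
red [ 0.547 -0.181  0.02 ]
att [ 0.645 -0.022  0.02 ]
loupe [ 0.713 -0.115  0.02 ]
pur1 [0.564 0.01  0.02 ]
pur2 [0.391 0.164 0.02 ]
blue ((174.8264617919922, 262.6558532714844), (40.9881591796875, 66.0612564086914), 84.0938491821289) [array([0.56 , 0.445, 0.055]), array([0.576, 0.284, 0.055]), array([0.475, 0.271, 0.055]), array([0.46 , 0.43 , 0.055])]
black ((456.0, 274.0), (38.0, 60.0), 90.0) [array([ 0.529, -0.26 ,  0.055]), array([ 0.528, -0.408,  0.055]), array([ 0.435, -0.401,  0.055]), array([ 0.437, -0.255,  0.055])]
side brass [ 55 121  39  64 139] [ 76.5 146.6] [ 1.5854 -0.3566  0.024 ]
side brass [ 95 188  32  56  92] [108.6 216.4] [ 1.1795 -0.0153  0.024 ]
side brass [351 188   6  17  66] [353.6 195.2] [ 0.6105 -0.3381  0.024 ]
side brass [163 280  12  57  80] [168.8 311.5] [0.8201 0.2496 0.024 ]
side brass [358 297  19  21 335] [366.5 307. ] [0.4525 0.1036 0.024 ]
side brass [326 327  21  24 401] [335.7 338.5] [0.483  0.2089 0.024 ]
70.91915849768934 318.98758639264366 246.71484464732305 [0.135 0.642 0.372] [[ 0.327  0.945 -0.001]
 [ 0.895 -0.309  0.321]
 [ 0.303 -0.106 -0.947]]
```

View pics/topc.png

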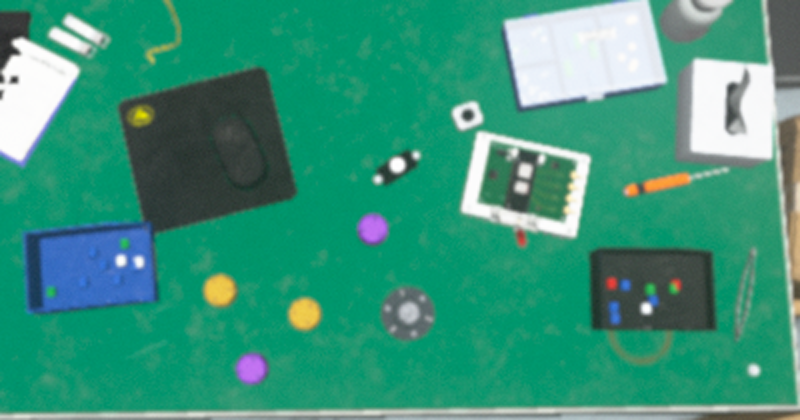

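The crop confirms this: the fixture's red lever is at about (391,250) in the full picture, so I'll keep clear of it. I'm going above the right-hand cap (about 0.456, 0.097), turning the jaws to radial on the way.

```bash
python3 -m crank '[{"grip":85,"xyz":[0.7,-1.48,-0.1],"turn":[0,0,-0.1]},{"grip":85,"xyz":[1.4,-2.95,-0.2],"turn":[0,0,-0.2]},{"grip":85,"xyz":[2.1,-4.4,-0.3],"turn":[0,0,-0.3]},{"grip":85,"xyz":[2.8,-5.9,-0.4],"turn":[0,0,-0.4]},{"grip":85,"xyz":[3.5,-7.4,-0.5],"turn":[0,0,-0.5]},{"grip":85,"xyz":[4.2,-8.9,-0.6],"turn":[0,0,-0.6]},{"grip":85,"xyz":[4.9,-10.3,-0.7],"turn":[0,0,-0.7]},{"grip":85,"xyz":[5.6,-11.8,-0.8],"turn":[0,0,-0.8]},{"grip":85,"xyz":[6.3,-13.3,-0.9],"turn":[0,0,-0.9]},{"grip":85,"xyz":[7.0,-14.8,-1],"turn":[0,0,-1.0]}]'
python3 -m crank '[{"grip":85,"xyz":[2.76,-5.9,-1],"turn":[0,0,0]},{"grip":85,"xyz":[2.76,-5.9,-1],"turn":[0,0,0]},{"grip":85,"xyz":[2.76,-5.9,-1],"turn":[0,0,0]},{"grip":85,"xyz":[2.76,-5.9,-1],"turn":[0,0,0]},{"grip":85,"xyz":[2.76,-5.9,-1],"turn":[0,0,0]},{"grip":85,"xyz":[2.76,-5.9,-1],"turn":[0,0,0]},{"grip":85,"xyz":[2.76,-5.9,-1],"turn":[0,0,0]}]'
python3 - <<'E'
from h import *
c=shot('wrist','w1.png');s=get_state();print(s['q'].round(3),s['eef_pos'],s['orientation'])
for p in((.456,.097,.032),(.487,.203,.032),(.455,-.034,.024)): print(proj(c,np.array(p)))
E
```

```text
t: 1.08
eef_pos: [0.3878, 0.2424, 0.2064]
orientation: [-0.0, 0.62, 0.785, 0.0]
ft_force: [1.0, -0.8, 0.1]
opening: 0.0851
t: 1.67
eef_pos: [0.4562, 0.0973, 0.1814]
orientation: [-0.0, 0.618, 0.786, 0.0]
ft_force: [0.4, 0.7, -0.6]
opening: 0.085
[-0.727 -0.056  0.447  1.97   0.025  1.223 -0.049] [0.45600164 0.09804366 0.18140115] [-1.74932738e-04  6.17519530e-01  7.86555511e-01  1.67006076e-04]
(np.float64(317.9951791607926), np.float64(230.97728026689242))
(np.float64(386.10753659221285), np.float64(116.79335575536521))
(np.float64(287.5952244887393), np.float64(346.3733759453815))
```

View pics/w1.png

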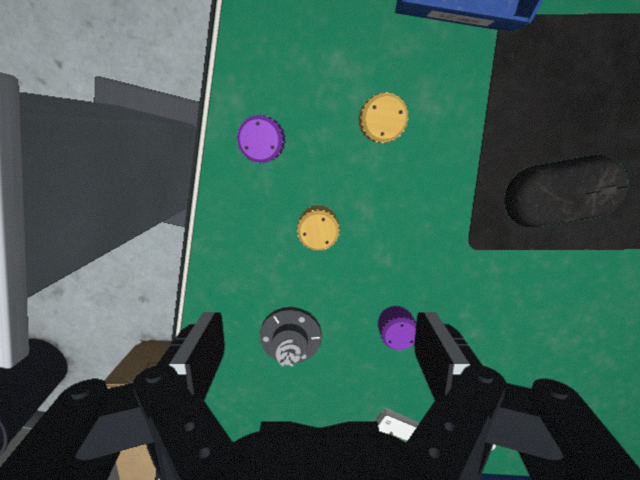

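The wrist view shows cap B at (318,229) and cap A at (385,118), both with dots visible. The gauge foot is at (291,335) with its white lines. Next I'll measure the dot angles, line angles and centres.

```bash
cat >> h.py <<'E'
def hsv(I): return cv2.cvtColor(I,cv2.COLOR_BGR2HSV)
def brass(c,near,z,rad=28,zd=None):
    h=hsv(c['img']);m=cv2.inRange(h,(10,90,110),(30,255,255))
    w=np.zeros_like(m);cv2.circle(w,tuple(int(round(a)) for a in near),rad,255,-1);m&=w
    cs,_=cv2.findContours(m,cv2.RETR_EXTERNAL,cv2.CHAIN_APPROX_NONE);q=max(cs,key=cv2.contourArea)
    e=cv2.fitEllipse(q);f=np.zeros_like(m);cv2.ellipse(f,(e[0],(e[1][0]*.86,e[1][1]*.86),e[2]),255,-1)
    g=cv2.cvtColor(c['img'],cv2.COLOR_BGR2GRAY); med=np.median(g[f>0]); d=((g<med*.7)&(f>0)).astype(np.uint8)
    wt=np.clip(med-g.astype(float),0,None)
    k,l,st,ce=cv2.connectedComponentsWithStats(d)
    pts=[]
    for i in range(1,k):
        if st[i,4]>=3:
            v,u=np.nonzero(l==i);ww=wt[v,u];P=ray(c,(u*ww).sum()/ww.sum(),(v*ww).sum()/ww.sum(),z);pts.append((st[i,4],P))
    C=ray(c,*e[0],z);print('ell',np.round(e[0],1),np.round(e[1],1),'C',C.round(4))
    pts=sorted(pts,key=lambda t:-t[0])[:3];M=np.mean([p for _,p in pts],0);print(' dotcentre',M.round(4))
    a=[np.degrees(np.arctan2(*(p-M)[1::-1])) for _,p in pts];print(' sizes',[n for n,_ in pts],'r',[np.linalg.norm(p-M).round(4) for _,p in pts],'ang mod120',np.round(np.mod(a,120),1))
E
python3 - <<'E'
from h import *
c=shot('wrist')
brass(c,(318,229),.032);brass(c,(385,118),.032)
I=c['img'];h=hsv(I);m=cv2.inRange(h,(0,0,170),(179,60,255));w=np.zeros_like(m);cv2.circle(w,(291,335),33,255,-1)
k,l,st,ce=cv2.connectedComponentsWithStats(m&w)
for i in range(1,k):
    if st[i,4]>3: print(st[i],ce[i].round(1),ray(c,*ce[i],.01).round(4))
cv2.imwrite('pics/g.png',cv2.resize(I[290:380,240:340],(800,720)[:2] if 0 else (660,594),interpolation=cv2.INTER_CUBIC))
E
```

```text
ell [317.7 230.2] [39.7 41.2] C [0.4555 0.0984 0.032 ]
 dotcentre [0.456  0.0963 0.032 ]
 sizes [np.int32(8), np.int32(7), np.int32(7)] r [np.float64(0.0125), np.float64(0.0125), np.float64(0.0126)] ang mod120 [82.5 81.8 82. ]
ell [384.  118.2] [45.4 49.4] C [0.4854 0.2023 0.032 ]
 dotcentre [0.4865 0.2023 0.032 ]
 sizes [np.int32(10), np.int32(10), np.int32(9)] r [np.float64(0.0125), np.float64(0.0124), np.float64(0.0125)] ang mod120 [33.6 33.7 34.2]
[274 317   5   6  12] [275.8 319.8] [ 0.437  -0.0139  0.01  ]
[299 318   5   4  16] [301.2 319.6] [ 0.4631 -0.0074  0.01  ]
[263 337   5   5  15] [265.2 339.2] [ 0.4306 -0.0401  0.01  ]
[311 337   8   3  10] [314.6 338. ] [ 0.4821 -0.026   0.01  ]
[279 340  13   7  19] [285.7 342.5] [ 0.453  -0.0389  0.01  ]
[276 346  24  15 126] [285.4 351.4] [ 0.4551 -0.0502  0.01  ]
[290 354   9   8  42] [293.7 357.9] [ 0.4657 -0.0563  0.01  ]
[281 356  12  11  42] [286.3 362.4] [ 0.4589 -0.064   0.01  ]
[302 356   3   3   8] [303.1 357.1] [ 0.4755 -0.0528  0.01  ]
```

View pics/g.png

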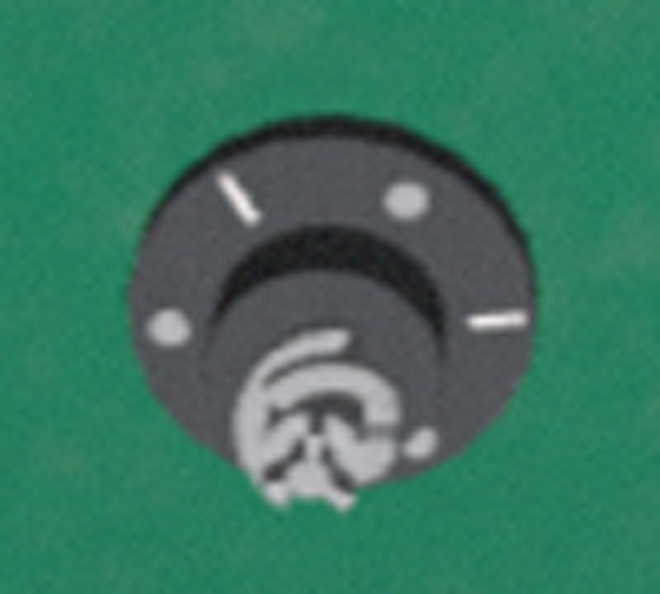

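The zoomed crop shows lines at 15.2° mod 120 and the gauge centre at (0.4562, -0.0332) from the lines and bolts. Cap B's dots sit at 82.1° and cap A's at 33.8°. I'll centre cap B on the tool axis with two squeezes 90° apart.

```bash
python3 -m crank '[{"grip":65,"xyz":[0,-0.05,-1.6],"turn":[0,0,0]},{"grip":65,"xyz":[0,-0.05,-3.2],"turn":[0,0,0]},{"grip":65,"xyz":[0,-0.05,-4.8],"turn":[0,0,0]},{"grip":65,"xyz":[0,-0.05,-6.2],"turn":[0,0,0]},{"grip":65,"xyz":[0,-0.05,-7.05],"turn":[0,0,0]},{"grip":36,"xyz":[0,-0.05,-7.05],"turn":[0,0,0]},{"grip":36,"xyz":[0,-0.05,-7.05],"turn":[0,0,0]},{"grip":36,"xyz":[0,-0.05,-7.05],"turn":[0,0,0]},{"grip":36,"xyz":[0,-0.05,-7.05],"turn":[0,0,0]},{"grip":36,"xyz":[0,-0.05,-7.05],"turn":[0,0,0]}]' 20
```

```text
t: 2.6
eef_pos: [0.4578, 0.0964, 0.0068]
orientation: [0.001, 0.618, 0.786, 0.002]
ft_force: [-0.3, 0.3, -1.1]
opening: 0.0377
```

```bash
python3 -m crank '[{"grip":55,"xyz":[0,0,0],"turn":[0,0,0]},{"grip":55,"xyz":[0,0,0],"turn":[0,0,0]},{"grip":55,"xyz":[0,0,0],"turn":[0,0,0.12]},{"grip":55,"xyz":[0,0,0],"turn":[0,0,0.24]},{"grip":55,"xyz":[0,0,0],"turn":[0,0,0.36]},{"grip":55,"xyz":[0,0,0],"turn":[0,0,0.48]},{"grip":55,"xyz":[0,0,0],"turn":[0,0,0.6]},{"grip":55,"xyz":[0,0,0],"turn":[0,0,0.72]},{"grip":55,"xyz":[0,0,0],"turn":[0,0,0.84]},{"grip":55,"xyz":[0,0,0],"turn":[0,0,0.96]}]'
python3 -m crank '[{"grip":55,"xyz":[0,0,0],"turn":[0,0,0.12]},{"grip":55,"xyz":[0,0,0],"turn":[0,0,0.24]},{"grip":55,"xyz":[0,0,0],"turn":[0,0,0.36]},{"grip":55,"xyz":[0,0,0],"turn":[0,0,0.48]},{"grip":55,"xyz":[0,0,0],"turn":[0,0,0.61]},{"grip":36,"xyz":[0,0,0],"turn":[0,0,0.61]},{"grip":36,"xyz":[0,0,0],"turn":[0,0,0.61]},{"grip":36,"xyz":[0,0,0],"turn":[0,0,0.61]},{"grip":36,"xyz":[0,0,0],"turn":[0,0,0.61]},{"grip":36,"xyz":[0,0,0],"turn":[0,0,0.61]}]'
python3 -c "
from h import *
s=get_state();print(s['eef_pos'],s['q'].round(3))"
python3 -m crank '[{"grip":65,"xyz":[0,0,0],"turn":[0,0,0]},{"grip":65,"xyz":[0,0,0],"turn":[0,0,0]},{"grip":65,"xyz":[0,0,1.6],"turn":[0,0,0]},{"grip":65,"xyz":[0,0,3.2],"turn":[0,0,0]},{"grip":65,"xyz":[0,0,4.8],"turn":[0,0,0]},{"grip":65,"xyz":[0,0,6.4],"turn":[0,0,0]},{"grip":65,"xyz":[0,0,7],"turn":[0,0,0]},{"grip":65,"xyz":[0,0,7],"turn":[0,0,0]},{"grip":65,"xyz":[0,0,7],"turn":[0,0,0]}]'
python3 - <<'E'
from h import *
c=shot('wrist','w2.png');s=get_state();print(s['eef_pos'],s['orientation'])
n=proj(c,np.array((.456,.0965,.032)));print(n)
brass(c,n,.032)
print(proj(c,np.array((.456,-.033,.01))))
E
```

```text
t: 3.43
eef_pos: [0.4567, 0.0956, 0.0055]
orientation: [0.0, 0.182, 0.983, 0.0]
ft_force: [0.7, -0.9, -0.4]
opening: 0.0551
t: 4.27
eef_pos: [0.4568, 0.0957, 0.0056]
orientation: [0.0, -0.117, 0.993, 0.0]
ft_force: [-1.7, -0.6, 5.2]
opening: 0.0377
[0.4567812  0.09565109 0.00561493] [-0.523  0.183  0.277  2.132 -0.067  0.834  1.602]
t: 5.02
eef_pos: [0.4567, 0.0958, 0.1806]
orientation: [0.001, -0.118, 0.993, 0.0]
ft_force: [-1.1, 0.5, -0.6]
opening: 0.0652
[0.4557865  0.09552645 0.17923854] [-5.35157300e-04 -1.18258009e-01  9.92982758e-01 -1.54306521e-05]
(np.float64(319.10875995341826), np.float64(228.40757328200817))
ell [318.7 228.6] [39.8 41.3] C [0.4563 0.0962 0.032 ]
 dotcentre [0.4582 0.0967 0.032 ]
 sizes [np.int32(9), np.int32(9), np.int32(7)] r [np.float64(0.0126), np.float64(0.0125), np.float64(0.0126)] ang mod120 [82.2 82.2 82.4]
(np.float64(183.1399739638834), np.float64(190.38089890271056))
```

View pics/w2.png

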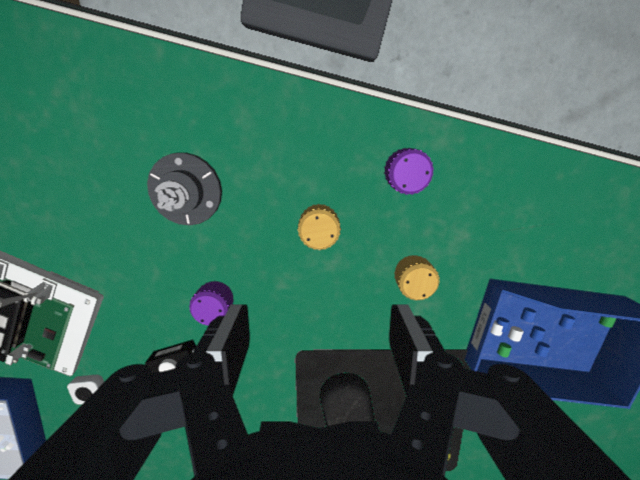

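Cap B is at (319,229), undisturbed, and the gauge is at (184,188) with all three lines visible. I'll measure the gauge in this same picture, so the camera bias cancels.

```bash
python3 - <<'E'
from h import *
c=shot('wrist');s=get_state();print(s['eef_pos'])
brass(c,(319,228),.032)
I=c['img'];h=hsv(I);m=cv2.inRange(h,(0,0,150),(179,70,255));w=np.zeros_like(m);cv2.circle(w,(184,188),36,255,-1)
k,l,st,ce=cv2.connectedComponentsWithStats(m&w);C0=np.array([.457,-.0325])
for i in range(1,k):
    P=ray(c,*ce[i],.01)[:2];d=P-C0
    if st[i,4]>3 and .022<np.hypot(*d)<.032: print(st[i],ce[i].round(1),P.round(4),np.hypot(*d).round(4),np.degrees(np.arctan2(d[1],d[0])).round(1))
E
```

```text
[0.45532286 0.095342   0.17851628]
ell [318.8 230.5] [39.8 41.5] C [0.4562 0.0962 0.032 ]
 dotcentre [0.4581 0.0967 0.032 ]
 sizes [np.int32(9), np.int32(9), np.int32(8)] r [np.float64(0.0124), np.float64(0.0126), np.float64(0.0125)] ang mod120 [82.7 82.5 82. ]
[175 160   7   7  36] [177.7 162.8] [ 0.4306 -0.0405] 0.0276 -163.2
[151 175   9   7  25] [155.  178.1] [ 0.4491 -0.0592] 0.0279 -106.4
[202 174   9   6  24] [206.1 176.5] [ 0.4368 -0.0141] 0.0274 137.6
[206 203   7   6  33] [209.1 205.5] [ 0.4628 -0.0079] 0.0253 76.7
[186 216   3   8  18] [186.8 219.9] [ 0.4816 -0.0266] 0.0253 13.6
```

```bash
python3 -m crank '[{"grip":60,"xyz":[0,0,-1.6],"turn":[0,0,0]},{"grip":60,"xyz":[0,0,-3.2],"turn":[0,0,0]},{"grip":60,"xyz":[0,0,-4.8],"turn":[0,0,0]},{"grip":60,"xyz":[0,0,-6.4],"turn":[0,0,0]},{"grip":60,"xyz":[0,0,-7.0],"turn":[0,0,0]},{"grip":34,"xyz":[0,0,-7.0],"turn":[0,0,0]},{"grip":34,"xyz":[0,0,-7.0],"turn":[0,0,0]},{"grip":34,"xyz":[0,0,-7.0],"turn":[0,0,0]},{"grip":34,"xyz":[0,0,-7.0],"turn":[0,0,0]},{"grip":34,"xyz":[0,0,-7.0],"turn":[0,0,0]}]' 25
python3 -c "
from h import *
for i in range(4):
  s=get_state();print(s['eef_pos'],s['ft_force'].round(1));read_camera('top')"
python3 -m crank '[{"grip":34,"xyz":[0,0,1],"turn":[0,0,0]},{"grip":34,"xyz":[0,0,2],"turn":[0,0,0]},{"grip":34,"xyz":[0,0,3],"turn":[0,0,0]},{"grip":34,"xyz":[0,0,3],"turn":[0,0,0]},{"grip":34,"xyz":[0,0,3],"turn":[0,0,0]}]'
python3 - <<'E'
from h import *
for i in range(4):
  s=get_state();print(s['eef_pos'],s['ft_force'].round(1));c=shot('wrist','w3.png')
E
```

```text
t: 5.95
eef_pos: [0.4576, 0.096, 0.0065]
orientation: [0.001, -0.118, 0.993, 0.0]
ft_force: [0.6, -0.4, -1.1]
opening: 0.0377
[0.45759418 0.09597835 0.00650751] [ 0.6 -0.4 -1.1]
[0.45743479 0.09596919 0.00638128] [ 0.5  0.7 -1.2]
[0.45723917 0.095936   0.00620727] [-0.7 -0.3 -1.3]
[0.45701777 0.0958474  0.00599572] [-0.3 -0.  -1.1]
t: 6.57
eef_pos: [0.4577, 0.0961, 0.0818]
orientation: [0.002, -0.118, 0.993, 0.001]
ft_force: [-0.8, -1.0, -1.9]
opening: 0.0374
[0.45771103 0.09609125 0.08178894] [-0.8 -1.  -1.9]
[0.45654484 0.09573531 0.08044346] [-0.7 -0.2 -1. ]
[0.45578357 0.09549971 0.07956887] [-0.7  0.  -1.1]
[0.4554535  0.09537193 0.07912869] [-0.3 -0.5 -1.1]
```

View pics/w3.png

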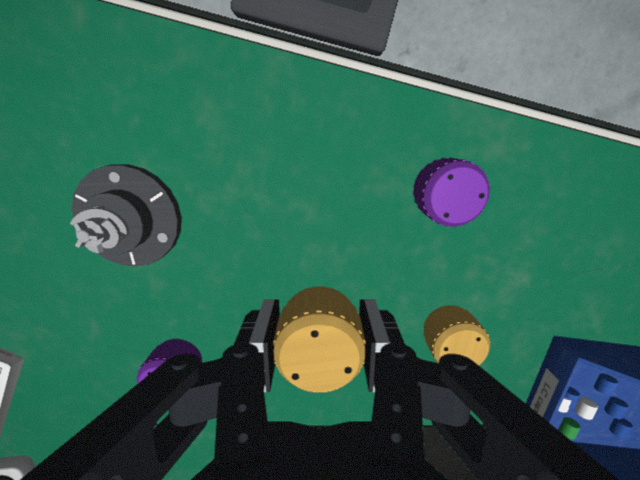

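The wrist view shows the held cap at (319,345) with its three dots clear, and the gauge at (125,215) in the same frame. I'll measure the offset directly after the arm settles.

```bash
cat >> h.py <<'E'
def lines(c,C0):
    u,v=proj(c,np.array([*C0,.01]));I=c['img'];m=cv2.inRange(hsv(I),(0,0,150),(179,70,255));w=np.zeros_like(m);cv2.circle(w,(int(u),int(v)),75,255,-1)
    k,l,st,ce=cv2.connectedComponentsWithStats(m&w)
    for i in range(1,k):
        P=ray(c,*ce[i],.01)[:2];d=P-C0
        if st[i,4]>3 and .022<np.hypot(*d)<.033: print(' L',st[i,2:],ce[i].round(1),P.round(4),np.hypot(*d).round(4),np.degrees(np.arctan2(d[1],d[0])).round(1))
def held(c,off=.006):
    s=get_state();p=s['eef_pos'];zt=p[2]-off+.032;u=proj(c,np.array([p[0],p[1],zt]));print('TCP',p.round(4),'px',np.round(u))
    brass(c,u,zt,60)
E
python3 -m crank '[{"grip":34,"xyz":[0,0,0],"turn":[0,0,0]},{"grip":34,"xyz":[0,0,0],"turn":[0,0,0]},{"grip":34,"xyz":[0,0,0],"turn":[0,0,0]},{"grip":34,"xyz":[0,0,0],"turn":[0,0,0]}]'
python3 - <<'E'
from h import *
for i in range(2):
  c=shot('wrist');held(c)
lines(c,np.array([.456,-.0333]))
E
```

```text
t: 7.1
eef_pos: [0.4562, 0.0955, 0.0798]
orientation: [-0.0, -0.118, 0.993, -0.0]
ft_force: [0.2, -0.6, -1.2]
opening: 0.0378
TCP [0.4562 0.0955 0.0798] px [317. 347.]
ell [319.  351.4] [79.2 91.4] C [0.458  0.0966 0.1058]
 dotcentre [0.462  0.0976 0.1058]
 sizes [np.int32(48), np.int32(45), np.int32(36)] r [np.float64(0.0128), np.float64(0.0128), np.float64(0.0126)] ang mod120 [82.1 81.5 81.7]
TCP [0.4563 0.0956 0.08  ] px [317. 347.]
ell [319.  351.4] [79.2 91.4] C [0.458  0.0966 0.106 ]
 dotcentre [0.4621 0.0977 0.106 ]
 sizes [np.int32(49), np.int32(45), np.int32(37)] r [np.float64(0.0128), np.float64(0.0128), np.float64(0.0126)] ang mod120 [82.2 81.4 81.7]
 L [10 10 76] [114.2 175.2] [ 0.4304 -0.0403] 0.0265 -164.6
 L [13 10 44] [156.1 194.8] [ 0.4366 -0.0141] 0.0272 135.3
 L [11  7 33] [ 80.9 196. ] [ 0.4485 -0.0602] 0.0279 -105.5
 L [ 9  8 59] [162.1 235.7] [ 0.4628 -0.0081] 0.0261 74.9
 L [ 6 12 37] [132.2 256.4] [ 0.4821 -0.0262] 0.0271 15.1
```

```bash
python3 -m crank '[{"grip":34,"xyz":[0,-0.8,0],"turn":[0,0,-0.1]},{"grip":34,"xyz":[0,-1.6,0],"turn":[0,0,-0.2]},{"grip":34,"xyz":[0,-2.4,0],"turn":[0,0,-0.3]},{"grip":34,"xyz":[0,-3.2,0],"turn":[0,0,-0.4]},{"grip":34,"xyz":[0,-4,0],"turn":[0,0,-0.5]},{"grip":34,"xyz":[0,-4.6,0],"turn":[0,0,-0.6]},{"grip":34,"xyz":[-0.02,-5.15,0],"turn":[0,0,-0.714]},{"grip":34,"xyz":[-0.02,-5.15,0],"turn":[0,0,-0.714]},{"grip":34,"xyz":[-0.02,-5.15,0],"turn":[0,0,-0.714]},{"grip":34,"xyz":[-0.02,-5.15,0],"turn":[0,0,-0.714]}]'
python3 -m crank '[{"grip":34,"xyz":[0,0,0],"turn":[0,0,0]},{"grip":34,"xyz":[0,0,0],"turn":[0,0,0]},{"grip":34,"xyz":[0,0,0],"turn":[0,0,0]}]'
python3 - <<'E'
from h import *
c=shot('wrist','w4.png');held(c);lines(c,np.array([.456,-.0333]))
s=get_state();print(s['orientation'],s['torque'],s['ft_force'],s['q'].round(2))
E
```

```text
t: 8.03
eef_pos: [0.4559, -0.0322, 0.0801]
orientation: [-0.0, 0.235, 0.972, 0.0]
ft_force: [-0.6, 0.3, -0.1]
opening: 0.0375
t: 8.28
eef_pos: [0.4559, -0.0324, 0.0801]
orientation: [-0.0, 0.235, 0.972, 0.0]
ft_force: [-0.3, 0.2, -0.8]
opening: 0.0376
TCP [ 0.4559 -0.0326  0.0801] px [316. 348.]
ell [318.9 351.4] [79.3 91.3] C [ 0.4576 -0.0323  0.1061]
 dotcentre [ 0.4613 -0.0342  0.1061]
 sizes [np.int32(47), np.int32(44), np.int32(37)] r [np.float64(0.0128), np.float64(0.0128), np.float64(0.0126)] ang mod120 [41.4 40.6 41. ]
 L [ 7 14 44] [328.7 225.2] [ 0.4365 -0.0143] 0.0273 135.7
 L [ 9  9 65] [288.9 235. ] [ 0.4305 -0.0405] 0.0265 -164.3
 L [ 8  9 57] [354.5 254.9] [ 0.4628 -0.0082] 0.026 74.9
 L [13  4 36] [277.  270.5] [ 0.4488 -0.0598] 0.0275 -105.1
 L [ 9  9 34] [342.9 290. ] [ 0.4826 -0.0264] 0.0274 14.6
[-9.17505679e-06  2.35361912e-01  9.71907799e-01  3.49123060e-05] [0.02432026 0.01365686 0.00883471] [ 0.71146571  0.10230778 -0.69295656] [-0.41  0.04  0.44  2.1  -0.02  1.    1.13]
```

View pics/w4.png

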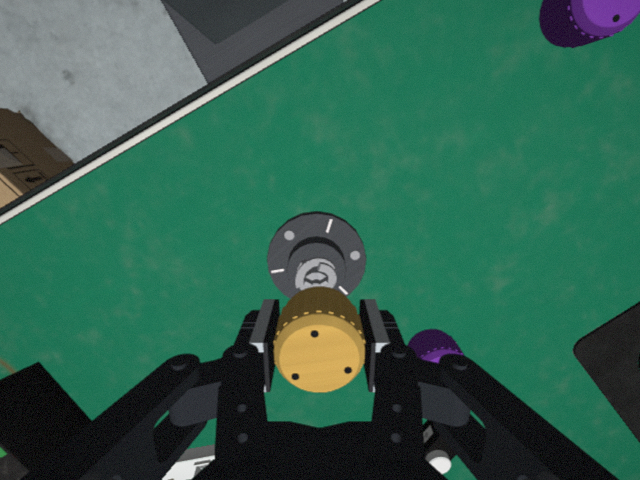

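The wrist view shows the cap hovering just behind the gauge as expected, and the cap dots read 41.0° as wanted. The camera puts the dots several mm off the tool's x axis, which is doubtful this close, so I'll cross-check with the side camera.

```bash
python3 - <<'E'
from h import *
c=shot('side');s=get_state();p=s['eef_pos'];print(p)
for z in(.074,.09,.106,0.0,.05): print(z,np.round(proj(c,np.array([p[0],p[1],z])),1), np.round(proj(c,np.array([.456,-.0335,z])),1))
print('px/m x',np.array(proj(c,np.array([.466,-.0335,.09])))-proj(c,np.array([.456,-.0335,.09])))
u,v=proj(c,np.array([p[0],p[1],.09]));u,v=int(u),int(v)
cv2.imwrite('pics/s1.png',cv2.resize(c['img'][v-35:v+55,u-50:u+50],(800,720)[:2] if 0 else (660,594),interpolation=cv2.INTER_CUBIC))
print(u-50,v-35)
E
```

```text
[ 0.45590515 -0.03273307  0.08008943]
0.074 [382.8 249.9] [382.9 249.7]
0.09 [383.3 243.7] [383.4 243.5]
0.106 [383.8 237.5] [383.9 237.3]
0.0 [380.7 277. ] [380.7 276.8]
0.05 [382.1 258.9] [382.2 258.7]
px/m x [-4.53559176 -0.86605868]
333 208
```

View pics/s1.png

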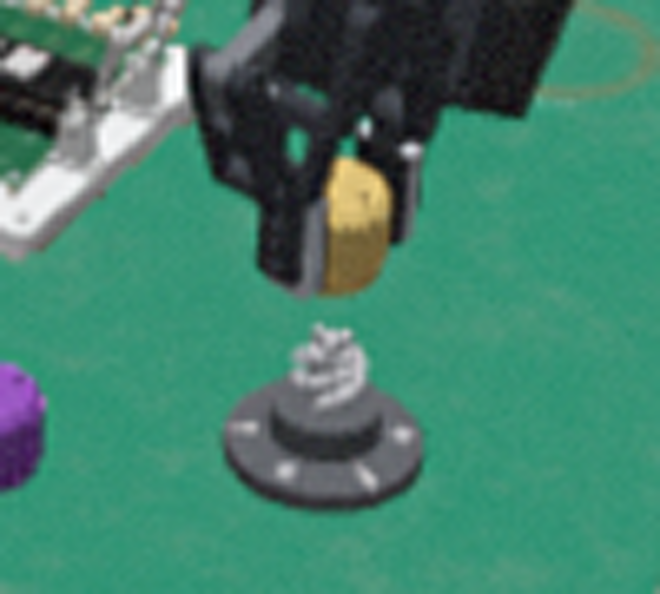

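In the side crop the cap looks about 2 mm off along the tool's x axis. I'll set it down again, let the arm settle, turn the jaws 90° and regrip, which centres it mechanically.

```bash
python3 -m crank '[{"grip":34,"xyz":[0,1.3,0],"turn":[0,0,0]},{"grip":34,"xyz":[0,2.6,0],"turn":[0,0,0]},{"grip":34,"xyz":[0,3.9,0],"turn":[0,0,0]},{"grip":34,"xyz":[0,5.0,-0.8],"turn":[0,0,0]},{"grip":34,"xyz":[0,5.1,-1.7],"turn":[0,0,0]},{"grip":34,"xyz":[0,5.1,-2.6],"turn":[0,0,0]},{"grip":34,"xyz":[0,5.1,-2.9],"turn":[0,0,0]},{"grip":34,"xyz":[0,5.1,-2.97],"turn":[0,0,0]},{"grip":34,"xyz":[0,5.1,-2.97],"turn":[0,0,0]},{"grip":34,"xyz":[0,5.1,-2.97],"turn":[0,0,0]}]'
python3 -m crank '[{"grip":34,"xyz":[0,0,0],"turn":[0,0,0]},{"grip":34,"xyz":[0,0,0],"turn":[0,0,0]},{"grip":34,"xyz":[0,0,0],"turn":[0,0,0]},{"grip":34,"xyz":[0,0,0],"turn":[0,0,0]}]'
python3 -m crank '[{"grip":50,"xyz":[0,0,0],"turn":[0,0,0]},{"grip":50,"xyz":[0,0,0],"turn":[0,0,0]},{"grip":50,"xyz":[0,0,0],"turn":[0,0,-0.12]},{"grip":50,"xyz":[0,0,0],"turn":[0,0,-0.24]},{"grip":50,"xyz":[0,0,0],"turn":[0,0,-0.36]},{"grip":50,"xyz":[0,0,0],"turn":[0,0,-0.48]},{"grip":50,"xyz":[0,0,0],"turn":[0,0,-0.6]},{"grip":50,"xyz":[0,0,0],"turn":[0,0,-0.72]},{"grip":50,"xyz":[0,0,0],"turn":[0,0,-0.84]},{"grip":50,"xyz":[0,0,0],"turn":[0,0,-0.96]}]'
python3 -m crank '[{"grip":50,"xyz":[0,0,0],"turn":[0,0,-0.12]},{"grip":50,"xyz":[0,0,0],"turn":[0,0,-0.24]},{"grip":50,"xyz":[0,0,0],"turn":[0,0,-0.36]},{"grip":50,"xyz":[0,0,0],"turn":[0,0,-0.48]},{"grip":50,"xyz":[0,0,0],"turn":[0,0,-0.61]},{"grip":50,"xyz":[0,0,0],"turn":[0,0,-0.61]},{"grip":50,"xyz":[0,0,0],"turn":[0,0,-0.61]},{"grip":34,"xyz":[0,0,0],"turn":[0,0,-0.61]},{"grip":34,"xyz":[0,0,0],"turn":[0,0,-0.61]},{"grip":34,"xyz":[0,0,0],"turn":[0,0,-0.61]}]'
python3 -m crank '[{"grip":34,"xyz":[0,0,0],"turn":[0,0,0]},{"grip":34,"xyz":[0,0,0],"turn":[0,0,0]},{"grip":34,"xyz":[0,0,0],"turn":[0,0,0]}]'
```

```text
t: 9.22
eef_pos: [0.4569, 0.0941, 0.0069]
orientation: [0.001, 0.237, 0.972, 0.0]
ft_force: [-0.5, -0.2, -0.8]
opening: 0.0375
t: 9.55
eef_pos: [0.4563, 0.0944, 0.0064]
orientation: [0.0, 0.236, 0.972, 0.0]
ft_force: [0.9, -0.3, -0.9]
opening: 0.0373
t: 10.38
eef_pos: [0.456, 0.0944, 0.0059]
orientation: [0.0, 0.66, 0.751, 0.0]
ft_force: [1.3, -0.1, 0.3]
opening: 0.0501
t: 11.22
eef_pos: [0.4562, 0.0944, 0.0062]
orientation: [0.0, 0.854, 0.521, 0.0]
ft_force: [-0.1, -1.0, 3.3]
opening: 0.0375
t: 11.47
eef_pos: [0.4562, 0.0944, 0.0062]
orientation: [0.0, 0.854, 0.521, 0.0]
ft_force: [-0.3, -0.2, 5.1]
opening: 0.0374
```

```bash
python3 -m crank '[{"grip":34,"xyz":[0,0,1],"turn":[0,0,0]},{"grip":34,"xyz":[0,0,2],"turn":[0,0,0]},{"grip":34,"xyz":[0,-0.8,2.9],"turn":[0,0,0]},{"grip":34,"xyz":[0,-2.1,3],"turn":[0,0,0]},{"grip":34,"xyz":[0,-3.4,3],"turn":[0,0,0]},{"grip":34,"xyz":[0,-4.6,3],"turn":[0,0,0]},{"grip":34,"xyz":[0,-5.1,3],"turn":[0,0,0]},{"grip":34,"xyz":[0,-5.1,3],"turn":[0,0,0]},{"grip":34,"xyz":[0,-5.1,3],"turn":[0,0,0]},{"grip":34,"xyz":[0,-5.1,3],"turn":[0,0,0]}]'
python3 -m crank '[{"grip":34,"xyz":[0,0,0],"turn":[0,0,0]},{"grip":34,"xyz":[0,0,0],"turn":[0,0,0]},{"grip":34,"xyz":[0,0,0],"turn":[0,0,0]}]'
python3 - <<'E'
from h import *
c=shot('wrist','w5.png');held(c);lines(c,np.array([.456,-.0333]))
s=get_state();print(s['orientation'],s['torque'],s['ft_force'],s['q'].round(2))
E
```

```text
t: 12.3
eef_pos: [0.4555, -0.0321, 0.0804]
orientation: [-0.0, 0.854, 0.521, -0.0]
ft_force: [-0.1, 0.7, -1.1]
opening: 0.0372
t: 12.55
eef_pos: [0.4558, -0.0322, 0.0807]
orientation: [-0.0, 0.853, 0.521, -0.0]
ft_force: [-0.1, -0.8, -0.9]
opening: 0.0377
TCP [ 0.4559 -0.0324  0.0808] px [319. 351.]
ell [318.9 338.1] [79.3 90.3] C [ 0.4584 -0.027   0.1068]
 dotcentre [ 0.4566 -0.0305  0.1068]
 sizes [np.int32(47), np.int32(43), np.int32(32)] r [np.float64(0.0123), np.float64(0.0123), np.float64(0.0122)] ang mod120 [40.2 40.9 40.6]
 L [ 9  9 66] [311.9 227.2] [ 0.4632 -0.0079] 0.0264 74.2
 L [12 11 43] [350.7 238.3] [ 0.4824 -0.0263] 0.0273 14.8
 L [14  6 40] [281.6 252.4] [ 0.437  -0.0141] 0.027 134.7
 L [ 9  8 54] [357.1 275.3] [ 0.4749 -0.0523] 0.0268 -45.1
 L [ 5  3 10] [289.9 285.9] [ 0.4301 -0.0382] 0.0263 -169.2
[ 2.11666711e-05  8.53483899e-01  5.21119206e-01 -7.79765732e-05] [-0.04683753 -0.00390501  0.01696016] [ 0.52260469 -0.6676325   0.27842559] [-0.6   0.04  0.63  2.11 -0.03  1.   -0.43]
```

Recentred: the dots now read within about 1 mm of the tool axis at 40.6°. Lowering in small steps while watching the force.

```bash
python3 -m crank '[{"grip":34,"xyz":[0,-0.03,-0.4],"turn":[0,0,0]},{"grip":34,"xyz":[0,-0.03,-0.8],"turn":[0,0,0]},{"grip":34,"xyz":[0,-0.03,-1.2],"turn":[0,0,0]},{"grip":34,"xyz":[0,-0.03,-1.2],"turn":[0,0,0]},{"grip":34,"xyz":[0,-0.03,-1.2],"turn":[0,0,0]}]'
python3 -m crank '[{"grip":34,"xyz":[0,0,-0.06],"turn":[0,0,0]},{"grip":34,"xyz":[0,0,-0.12],"turn":[0,0,0]},{"grip":34,"xyz":[0,0,-0.18],"turn":[0,0,0]},{"grip":34,"xyz":[0,0,-0.24],"turn":[0,0,0]}]'
python3 -m crank '[{"grip":34,"xyz":[0,0,-0.06],"turn":[0,0,0]},{"grip":34,"xyz":[0,0,-0.12],"turn":[0,0,0]},{"grip":34,"xyz":[0,0,-0.18],"turn":[0,0,0]}]'
```

```text
t: 13.02
eef_pos: [0.4548, -0.0342, 0.0496]
orientation: [-0.0, 0.854, 0.52, -0.001]
ft_force: [-0.2, -0.6, -0.6]
opening: 0.0376
t: 13.35
eef_pos: [0.4561, -0.0339, 0.045]
orientation: [0.0, 0.854, 0.52, 0.0]
ft_force: [0.1, -0.1, -0.9]
opening: 0.0378
t: 13.6
eef_pos: [0.456, -0.0339, 0.0403]
orientation: [0.0, 0.854, 0.52, 0.0]
ft_force: [0.8, -0.5, -1.3]
opening: 0.0372
```

```bash
python3 -m crank '[{"grip":34,"xyz":[0,0,-0.04],"turn":[0,0,0]},{"grip":34,"xyz":[0,0,-0.08],"turn":[0,0,0]},{"grip":34,"xyz":[0,0,-0.12],"turn":[0,0,0]}]'
python3 -m crank '[{"grip":34,"xyz":[0,0,-0.04],"turn":[0,0,0]},{"grip":34,"xyz":[0,0,-0.08],"turn":[0,0,0]}]'
python3 -m crank '[{"grip":34,"xyz":[0,0,-0.04],"turn":[0,0,0]},{"grip":34,"xyz":[0,0,-0.04],"turn":[0,0,0]}]'
```

```text
t: 13.85
eef_pos: [0.4558, -0.034, 0.0373]
orientation: [0.0, 0.854, 0.52, -0.0]
ft_force: [0.2, 0.4, 0.1]
opening: 0.0375
t: 14.02
eef_pos: [0.4559, -0.0339, 0.0353]
orientation: [0.0, 0.854, 0.52, 0.0]
ft_force: [0.6, -0.0, -0.5]
opening: 0.0376
t: 14.18
eef_pos: [0.4561, -0.0339, 0.0347]
orientation: [-0.0, 0.854, 0.521, 0.0]
ft_force: [-0.7, -0.2, 2.9]
opening: 0.0373
```

Contact is at rim height of about 28.8 mm, exactly the starting rest height. Now screwing clockwise, following the lead.

```bash
python3 -m crank '[{"grip":34,"xyz":[0,0,-0.016],"turn":[0,0,-0.1]},{"grip":34,"xyz":[0,0,-0.033],"turn":[0,0,-0.2]},{"grip":34,"xyz":[0,0,-0.05],"turn":[0,0,-0.3]},{"grip":34,"xyz":[0,0,-0.066],"turn":[0,0,-0.4]},{"grip":34,"xyz":[0,0,-0.066],"turn":[0,0,-0.4]}]'
python3 -c "
from h import *
s=get_state();print(s['eef_pos'],s['torque'],s['orientation'])"
python3 -m crank '[{"grip":34,"xyz":[0,0,-0.016],"turn":[0,0,-0.1]},{"grip":34,"xyz":[0,0,-0.033],"turn":[0,0,-0.2]},{"grip":34,"xyz":[0,0,-0.05],"turn":[0,0,-0.3]},{"grip":34,"xyz":[0,0,-0.05],"turn":[0,0,-0.3]}]'
python3 - <<'E'
from h import *
s=get_state();print(s['eef_pos'],s['torque'],s['orientation'])
c=shot('wrist');held(c)
E
```

```text
t: 14.6
eef_pos: [0.4565, -0.034, 0.0331]
orientation: [0.0, 0.941, 0.339, 0.0]
ft_force: [-0.2, -0.8, 3.6]
opening: 0.0373
[ 0.45648178 -0.03403364  0.03308072] [-0.20819538  0.03556497  0.01670733] [2.88133417e-04 9.40677107e-01 3.39302636e-01 4.67037453e-04]
t: 14.93
eef_pos: [0.4564, -0.0339, 0.0318]
orientation: [0.0, 0.981, 0.196, 0.0]
ft_force: [-0.2, -0.0, 3.2]
opening: 0.0374
[ 0.45640492 -0.03391672  0.03177169] [-0.08811842  0.04539758 -0.00180014] [1.07873356e-04 9.80564381e-01 1.96197014e-01 4.62563097e-04]
TCP [ 0.4564 -0.0339  0.0318] px [321. 350.]
ell [318.9 338.2] [79.2 90.4] C [ 0.4612 -0.0312  0.0578]
 dotcentre [ 0.4576 -0.0326  0.0578]
 sizes [np.int32(44), np.int32(44), np.int32(31)] r [np.float64(0.0123), np.float64(0.0124), np.float64(0.0122)] ang mod120 [119.8   0.5   0.5]
```

```bash
T(){ python3 -c "
from h import *
s=get_state();o=s['orientation'];print('   >> z',s['eef_pos'][2].round(4),'tz',s['torque'][2].round(3),'fz',s['ft_force'][2].round(1),'yaw',(2*np.arctan2(o[2],o[1])).round(3))"; }
python3 -m crank '[{"grip":34,"xyz":[0,0,-0.008],"turn":[0,0,-0.05]},{"grip":34,"xyz":[0,0,-0.016],"turn":[0,0,-0.1]},{"grip":34,"xyz":[0,0,-0.016],"turn":[0,0,-0.1]}]' >/dev/null; T
python3 -m crank '[{"grip":34,"xyz":[0,0,-0.008],"turn":[0,0,-0.05]},{"grip":34,"xyz":[0,0,-0.016],"turn":[0,0,-0.1]},{"grip":34,"xyz":[0,0,-0.016],"turn":[0,0,-0.1]}]' >/dev/null; T
python3 -m crank '[{"grip":34,"xyz":[0,0,-0.008],"turn":[0,0,-0.05]},{"grip":34,"xyz":[0,0,-0.008],"turn":[0,0,-0.05]}]'>/dev/null; T
```

```text
>> z 0.0314 tz 0.01 fz 4.2 yaw 0.298
   >> z 0.0309 tz -0.061 fz 5.0 yaw 0.198
   >> z 0.0307 tz -0.04 fz 4.9 yaw 0.148
```

```bash
T(){ python3 -c "
from h import *
c=shot('wrist');held(c)
s=get_state();o=s['orientation'];print('   >> z',s['eef_pos'][2].round(4),'tz',s['torque'][2].round(3),'fz',s['ft_force'][2].round(1),'yaw',np.degrees(2*np.arctan2(o[2],o[1])).round(2))"; }
T
python3 -m crank '[{"grip":34,"xyz":[0,0,-0.008],"turn":[0,0,-0.05]},{"grip":34,"xyz":[0,0,-0.016],"turn":[0,0,-0.1]},{"grip":34,"xyz":[0,0,-0.016],"turn":[0,0,-0.1]}]' >/dev/null; T
python3 -m crank '[{"grip":34,"xyz":[0,0,-0.008],"turn":[0,0,-0.05]},{"grip":34,"xyz":[0,0,-0.016],"turn":[0,0,-0.1]},{"grip":34,"xyz":[0,0,-0.016],"turn":[0,0,-0.1]}]' >/dev/null; T
```

```text
TCP [ 0.4563 -0.0338  0.0307] px [321. 349.]
ell [318.9 338.3] [79.1 90.5] C [ 0.4614 -0.0322  0.0567]
 dotcentre [ 0.4576 -0.0328  0.0567]
 sizes [np.int32(45), np.int32(43), np.int32(30)] r [np.float64(0.0123), np.float64(0.0123), np.float64(0.0122)] ang mod120 [105.6 106.5 106.3]
   >> z 0.0307 tz -0.039 fz 4.7 yaw 8.53
TCP [ 0.4563 -0.0338  0.0303] px [321. 349.]
ell [318.9 338.3] [78.9 90.5] C [ 0.4614 -0.0327  0.0563]
 dotcentre [ 0.4575 -0.0328  0.0563]
 sizes [np.int32(45), np.int32(43), np.int32(30)] r [np.float64(0.0123), np.float64(0.0123), np.float64(0.0121)] ang mod120 [ 99.8 100.7 100.5]
   >> z 0.0303 tz -0.058 fz 4.6 yaw 2.78
TCP [ 0.4564 -0.034   0.0301] px [321. 349.]
ell [318.9 338.3] [79.2 90.4] C [ 0.4615 -0.0333  0.0561]
 dotcentre [ 0.4576 -0.0331  0.0561]
 sizes [np.int32(45), np.int32(44), np.int32(30)] r [np.float64(0.0123), np.float64(0.0124), np.float64(0.0122)] ang mod120 [94.1 94.9 94.7]
   >> z 0.0301 tz -0.041 fz 8.0 yaw -2.98
```

The cap has followed 1.15 rad with no stop, so cap B looks sound. Continuing gently to the shoulder.

```bash
T(){ python3 -c "
from h import *
c=shot('wrist');held(c)
s=get_state();o=s['orientation'];print('   >> z',s['eef_pos'][2].round(4),'tz',s['torque'][2].round(3),'f',s['ft_force'].round(1),'yaw',np.degrees(2*np.arctan2(o[2],o[1])).round(2))" | grep -E 'ang|>>'; }
python3 -m crank '[{"grip":34,"xyz":[0,0,-0.004],"turn":[0,0,-0.04]},{"grip":34,"xyz":[0,0,-0.008],"turn":[0,0,-0.08]},{"grip":34,"xyz":[0,0,-0.008],"turn":[0,0,-0.08]}]' >/dev/null; T
python3 -m crank '[{"grip":34,"xyz":[0,0,-0.004],"turn":[0,0,-0.04]},{"grip":34,"xyz":[0,0,-0.008],"turn":[0,0,-0.08]},{"grip":34,"xyz":[0,0,-0.008],"turn":[0,0,-0.08]}]' >/dev/null; T
```

```text
sizes [np.int32(45), np.int32(44), np.int32(30)] r [np.float64(0.0123), np.float64(0.0123), np.float64(0.0121)] ang mod120 [89.7 90.6 90.2]
   >> z 0.0301 tz 0.075 f [-2.8 -0.4 10.3] yaw -7.54
 sizes [np.int32(47), np.int32(43), np.int32(31)] r [np.float64(0.0123), np.float64(0.0124), np.float64(0.0121)] ang mod120 [85.6 86.6 86.2]
   >> z 0.0301 tz 0.39 f [-3.4 -0.8 13.5] yaw -12.05
```

The torque rises (0.08 to 0.39 N m) and z has stopped falling after 1.31 rad, so the rim is on the shoulder and cap B is sound. Hold briefly, unscrew, lift off.

```bash
python3 -m crank '[{"grip":34,"xyz":[0,0,0],"turn":[0,0,0]},{"grip":34,"xyz":[0,0,0],"turn":[0,0,0]},{"grip":34,"xyz":[0,0,0],"turn":[0,0,0]},{"grip":34,"xyz":[0,0,0],"turn":[0,0,0]}]'
python3 -m crank '[{"grip":34,"xyz":[0,0,0.01],"turn":[0,0,0.1]},{"grip":34,"xyz":[0,0,0.02],"turn":[0,0,0.2]},{"grip":34,"xyz":[0,0,0.035],"turn":[0,0,0.3]},{"grip":34,"xyz":[0,0,0.05],"turn":[0,0,0.4]},{"grip":34,"xyz":[0,0,0.066],"turn":[0,0,0.5]},{"grip":34,"xyz":[0,0,0.082],"turn":[0,0,0.6]},{"grip":34,"xyz":[0,0,0.1],"turn":[0,0,0.7]},{"grip":34,"xyz":[0,0,0.115],"turn":[0,0,0.8]},{"grip":34,"xyz":[0,0,0.13],"turn":[0,0,0.9]}]'
python3 -m crank '[{"grip":34,"xyz":[0,0,0.016],"turn":[0,0,0.1]},{"grip":34,"xyz":[0,0,0.033],"turn":[0,0,0.2]},{"grip":34,"xyz":[0,0,0.05],"turn":[0,0,0.3]},{"grip":34,"xyz":[0,0,0.065],"turn":[0,0,0.4]},{"grip":34,"xyz":[0,0,0.065],"turn":[0,0,0.42]},{"grip":34,"xyz":[0,0,0.065],"turn":[0,0,0.42]}]'
python3 -c "
from h import *
c=shot('wrist');held(c);s=get_state();print(s['torque'],s['q'].round(2))"
```

```text
t: 17.23
eef_pos: [0.456, -0.0343, 0.0301]
orientation: [0.0, 0.994, -0.105, -0.0]
ft_force: [-2.8, 0.5, 12.9]
opening: 0.0375
t: 17.98
eef_pos: [0.4558, -0.0345, 0.0327]
orientation: [0.0, 0.941, 0.34, -0.0]
ft_force: [-0.1, -1.5, 6.2]
opening: 0.0376
t: 18.48
eef_pos: [0.4559, -0.0345, 0.0345]
orientation: [0.0, 0.85, 0.527, -0.0]
ft_force: [-0.3, -1.4, 7.2]
opening: 0.0375
TCP [ 0.4559 -0.0345  0.0345] px [319. 350.]
ell [318.9 338.2] [79.3 90.4] C [ 0.4583 -0.0293  0.0605]
 dotcentre [ 0.4565 -0.0328  0.0605]
 sizes [np.int32(46), np.int32(44), np.int32(31)] r [np.float64(0.0123), np.float64(0.0124), np.float64(0.0122)] ang mod120 [40.9 41.5 41.4]
[-0.21184373  0.1750394   0.01293126] [-0.58  0.13  0.63  2.14 -0.09  0.9  -0.36]
```

```bash
python3 -m crank '[{"grip":34,"xyz":[0,0,0.1],"turn":[0,0,0]},{"grip":34,"xyz":[0,0,0.2],"turn":[0,0,0]},{"grip":34,"xyz":[0,0,0.3],"turn":[0,0,0]}]'
python3 -m crank '[{"grip":34,"xyz":[0,0,0.2],"turn":[0,0,0]},{"grip":34,"xyz":[0,0,0.5],"turn":[0,0,0]}]'
```

```text
t: 18.78
eef_pos: [0.4549, -0.0339, 0.0412]
orientation: [-0.0, 0.851, 0.525, -0.001]
ft_force: [0.1, -0.3, -1.5]
opening: 0.037
t: 18.95
eef_pos: [0.4549, -0.0339, 0.0539]
orientation: [-0.0, 0.851, 0.525, -0.001]
ft_force: [-1.0, 0.5, -0.3]
opening: 0.0376
```

Lifted off freely. Taking cap B to the blue bin.

```bash
python3 -m crank '[{"grip":34,"xyz":[0,0,1.4],"turn":[0,0,0]},{"grip":34,"xyz":[0.2,1.2,2.5],"turn":[0,0,0]},{"grip":34,"xyz":[0.4,2.8,3],"turn":[0,0,0]},{"grip":34,"xyz":[0.7,4.4,3],"turn":[0,0,0]},{"grip":34,"xyz":[0.9,6,3],"turn":[0,0,0]},{"grip":34,"xyz":[1.2,7.6,3],"turn":[0,0,0]},{"grip":34,"xyz":[1.4,9.2,3],"turn":[0,0,0]},{"grip":34,"xyz":[1.7,10.8,3],"turn":[0,0,0]},{"grip":34,"xyz":[2,12.4,3],"turn":[0,0,0]},{"grip":34,"xyz":[2.2,14,3],"turn":[0,0,0]}]'
python3 -m crank '[{"grip":34,"xyz":[0.24,1.56,0],"turn":[0,0,0]},{"grip":34,"xyz":[0.24,1.56,0],"turn":[0,0,0]},{"grip":34,"xyz":[0.24,1.56,0],"turn":[0,0,0]}]'
python3 - <<'E'
from h import *
c=shot('wrist','w6.png');s=get_state();print(s['eef_pos'],s['q'].round(2))
E
```

```text
t: 19.78
eef_pos: [0.5111, 0.3181, 0.1297]
orientation: [0.0, 0.851, 0.525, 0.0]
ft_force: [0.1, -0.6, 0.2]
opening: 0.0375
t: 20.03
eef_pos: [0.5156, 0.3583, 0.1287]
orientation: [0.0, 0.85, 0.527, -0.0]
ft_force: [0.7, -0.9, -1.7]
opening: 0.0375
[0.51635841 0.35564442 0.12890085] [-0.93  0.35  0.35  1.65 -0.13  1.17 -1.01]
```

View pics/w6.png

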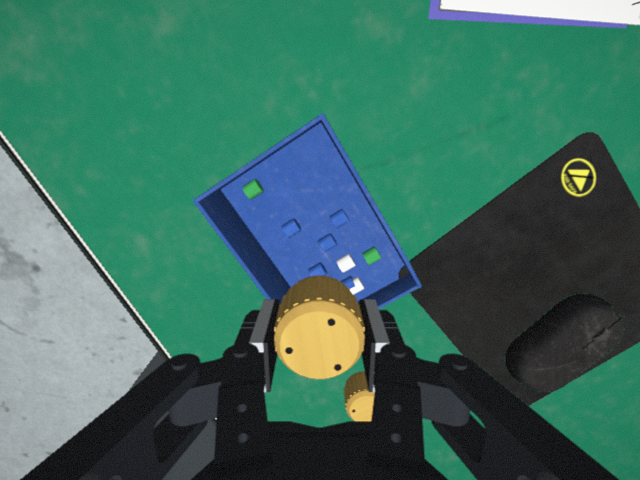

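The wrist view shows the bin's rim corners at (321,115), (195,201) and (421,287), with the cap held at (320,340). Computing the bin centre.

```bash
python3 - <<'E'
from h import *
c=shot('wrist');s=get_state();print(s['eef_pos'])
P=[ray(c,*p,.055)[:2].round(4) for p in((321,115),(195,201),(421,287))];print(P,(P[1]+P[2])/2,np.linalg.norm(P[0]-P[1]),np.linalg.norm(P[0]-P[2]))
E
```

```text
[0.51693914 0.35407722 0.12913145]
[array([0.5593, 0.4386]), array([0.4635, 0.4286]), array([0.5719, 0.3059])] [0.5177  0.36725] 0.0963205066431858 0.13329684917506487
```

```bash
python3 -m crank '[{"grip":34,"xyz":[0.04,0.15,-1.4],"turn":[0,0,0]},{"grip":34,"xyz":[0.04,0.15,-2.6],"turn":[0,0,0]},{"grip":34,"xyz":[0.04,0.15,-3.6],"turn":[0,0,0]},{"grip":34,"xyz":[0.04,0.15,-3.9],"turn":[0,0,0]},{"grip":34,"xyz":[0.04,0.15,-3.9],"turn":[0,0,0]},{"grip":50,"xyz":[0.04,0.15,-3.9],"turn":[0,0,0]},{"grip":50,"xyz":[0.04,0.15,-3.9],"turn":[0,0,0]},{"grip":50,"xyz":[0.04,0.15,-3.9],"turn":[0,0,0]},{"grip":50,"xyz":[0.04,0.15,-2.5],"turn":[0,0,0]},{"grip":50,"xyz":[0.04,0.15,-1],"turn":[0,0,0]}]'
python3 -m crank '[{"grip":50,"xyz":[-0.2,-1.5,1.5],"turn":[0,0,0]},{"grip":50,"xyz":[-0.5,-3,2],"turn":[0,0,0]},{"grip":65,"xyz":[-0.8,-4.6,2],"turn":[0,0,0]},{"grip":65,"xyz":[-1.1,-6,2],"turn":[0,0,0]},{"grip":65,"xyz":[-1.2,-6.15,2],"turn":[0,0,0]},{"grip":65,"xyz":[-1.2,-6.15,2],"turn":[0,0,0]},{"grip":65,"xyz":[-1.2,-6.15,2],"turn":[0,0,0]},{"grip":65,"xyz":[-1.2,-6.15,2],"turn":[0,0,0]}]'
python3 - <<'E'
from h import *
c=shot('wrist','w7.png');s=get_state();print(s['eef_pos'],s['orientation'],s['q'].round(2))
u=proj(c,np.array([.4865,.2023,.032]));print(u);brass(c,u,.032,40)
t=shot('top');m=cv2.inRange(hsv(t['img']),(10,100,120),(28,255,255));m[:,210:]=0;v,u=np.nonzero(m[230:300,140:210]);print('blue cap',len(u),ray(t,u.mean()+140,v.mean()+230,.04))
E
```

```text
t: 20.97
eef_pos: [0.5166, 0.3579, 0.1038]
orientation: [0.0, 0.851, 0.525, -0.002]
ft_force: [0.2, 1.7, 1.3]
opening: 0.0501
t: 21.63
eef_pos: [0.4883, 0.2069, 0.155]
orientation: [-0.0, 0.851, 0.525, 0.001]
ft_force: [0.5, -0.1, 0.7]
opening: 0.065
[0.48808666 0.20692819 0.15457141] [-5.80151937e-05  8.50662576e-01  5.25711772e-01  5.57848112e-04] [-0.85  0.12  0.42  1.86 -0.05  1.17 -0.87]
(np.float64(319.41416147561955), np.float64(245.6106855615171))
ell [319.5 242. ] [43.7 45.1] C [0.488  0.2051 0.032 ]
 dotcentre [0.4867 0.2028 0.032 ]
 sizes [np.int32(11), np.int32(10), np.int32(9)] r [np.float64(0.0124), np.float64(0.0124), np.float64(0.0124)] ang mod120 [34.  34.3 34.1]
blue cap 0 [nan nan nan]<stdin>:4: RuntimeWarning: Mean of empty slice.
  ret = ret.dtype.type(ret / rcount)
```

View pics/w7.png

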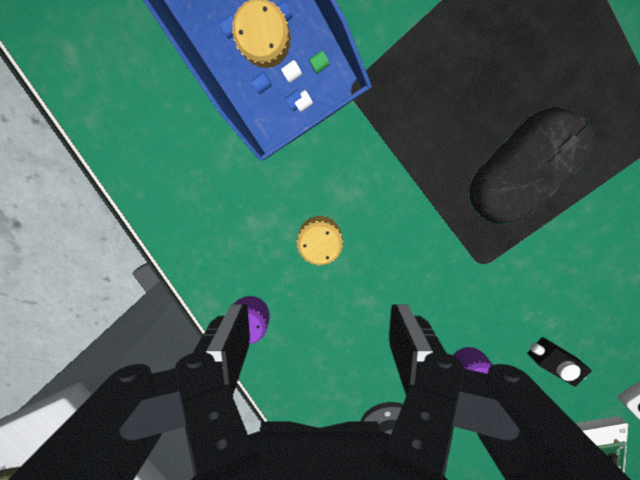

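The picture shows cap B standing in the blue bin (261,30) and cap A at (320,242), untouched. Cap A is therefore the binding one. Picking it up.

```bash
python3 -m crank '[{"grip":65,"xyz":[-0.05,-0.16,-1.5],"turn":[0,0,0]},{"grip":65,"xyz":[-0.05,-0.16,-3],"turn":[0,0,0]},{"grip":65,"xyz":[-0.05,-0.16,-4.5],"turn":[0,0,0]},{"grip":65,"xyz":[-0.05,-0.16,-5.7],"turn":[0,0,0]},{"grip":65,"xyz":[-0.05,-0.16,-5.93],"turn":[0,0,0]},{"grip":34,"xyz":[-0.05,-0.16,-5.93],"turn":[0,0,0]},{"grip":34,"xyz":[-0.05,-0.16,-5.93],"turn":[0,0,0]},{"grip":34,"xyz":[-0.05,-0.16,-5.93],"turn":[0,0,0]},{"grip":34,"xyz":[-0.05,-0.16,-5.93],"turn":[0,0,0]},{"grip":34,"xyz":[-0.05,-0.16,-5.93],"turn":[0,0,0]}]' 30
python3 -m crank '[{"grip":34,"xyz":[0,0,1.5],"turn":[0,0,0]},{"grip":34,"xyz":[0,0,3],"turn":[0,0,0]},{"grip":34,"xyz":[0,0,4.5],"turn":[0,0,0]},{"grip":34,"xyz":[0,0,6],"turn":[0,0,0]},{"grip":34,"xyz":[0,0,6],"turn":[0,0,0]}]'
```

```text
t: 22.57
eef_pos: [0.4878, 0.2018, 0.0075]
orientation: [-0.0, 0.851, 0.525, 0.002]
ft_force: [-0.7, -0.2, -0.5]
opening: 0.0364
t: 22.98
eef_pos: [0.4915, 0.2031, 0.1649]
orientation: [-0.0, 0.851, 0.524, 0.008]
ft_force: [0.7, 1.5, -1.1]
opening: 0.037
```

```bash
python3 -m crank '[{"grip":34,"xyz":[-0.3,-1,1],"turn":[0,0,0]},{"grip":34,"xyz":[-0.6,-2.4,2],"turn":[0,0,0]},{"grip":34,"xyz":[-0.9,-3.9,2.8],"turn":[0,0,0]},{"grip":34,"xyz":[-1.2,-5.4,3],"turn":[0,0,0]},{"grip":34,"xyz":[-1.4,-7,3],"turn":[0,0,0]},{"grip":34,"xyz":[-1.5,-8.6,3],"turn":[0,0,0]},{"grip":34,"xyz":[-1.5,-10.2,3],"turn":[0,0,0]},{"grip":34,"xyz":[-1.5,-11.8,3],"turn":[0,0,0]},{"grip":34,"xyz":[-1.5,-13.4,3],"turn":[0,0,0]},{"grip":34,"xyz":[-1.4,-15,3],"turn":[0,0,0]}]'
python3 -m crank '[{"grip":34,"xyz":[0.3,-1.6,0],"turn":[0,0,0]},{"grip":34,"xyz":[0.6,-3.2,0],"turn":[0,0,0]},{"grip":34,"xyz":[0.9,-4.7,0],"turn":[0,0,0]},{"grip":34,"xyz":[1.1,-6.1,0],"turn":[0,0,0]},{"grip":34,"xyz":[1.15,-6.3,0],"turn":[0,0,0]},{"grip":34,"xyz":[1.15,-6.3,0],"turn":[0,0,0]},{"grip":34,"xyz":[1.15,-6.3,0],"turn":[0,0,0]}]'
python3 - <<'E'
from h import *
c=shot('wrist','w8.png');s=get_state();print(s['eef_pos'],s['q'].round(2),s['opening'],s['ft_force'])
m=cv2.inRange(hsv(c['img']),(35,60,40),(95,255,255));b=255-m
v,u=proj(c,np.array([.482,-.331,.055]))[::-1];print(u,v)
cv2.imwrite('pics/w8.png',c['img'])
E
```

```text
t: 23.82
eef_pos: [0.451, -0.176, 0.2316]
orientation: [-0.0, 0.851, 0.525, 0.002]
ft_force: [1.1, -0.3, -1.0]
opening: 0.0369
t: 24.4
eef_pos: [0.4801, -0.3311, 0.2308]
orientation: [-0.0, 0.851, 0.524, 0.0]
ft_force: [0.9, 0.4, 0.2]
opening: 0.0368
[ 0.48061151 -0.33001148  0.23088094] [-0.3   0.27  1.03  1.65 -0.24  1.35  0.3 ] 0.03664198332148558 [ 0.05202106 -0.29711398 -0.79529188]
320.6731857127881 222.59354419182827
```

View pics/w8.png

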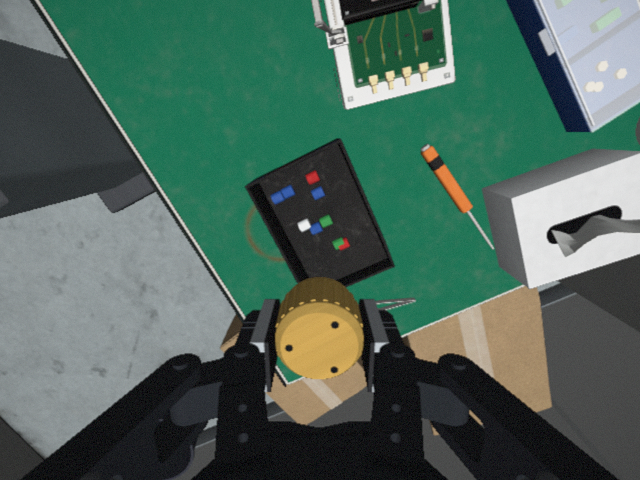

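The last look shows the black bin with rim corners (342,140), (248,186) and (394,266). Their centre, (321,226), matches the projected target (321,223). Lowering, releasing and backing off.

```bash
python3 -m crank '[{"grip":34,"xyz":[0.03,0,-1.6],"turn":[0,0,0]},{"grip":34,"xyz":[0.03,0,-3.2],"turn":[0,0,0]},{"grip":34,"xyz":[0.03,0,-4.8],"turn":[0,0,0]},{"grip":34,"xyz":[0.03,0,-6.2],"turn":[0,0,0]},{"grip":34,"xyz":[0.03,0,-7.4],"turn":[0,0,0]},{"grip":34,"xyz":[0.03,0,-7.95],"turn":[0,0,0]},{"grip":34,"xyz":[0.03,0,-7.95],"turn":[0,0,0]},{"grip":34,"xyz":[0.03,0,-7.95],"turn":[0,0,0]}]'
python3 -m crank '[{"grip":50,"xyz":[0,0,0],"turn":[0,0,0]},{"grip":50,"xyz":[0,0,0],"turn":[0,0,0]},{"grip":50,"xyz":[0,0,0],"turn":[0,0,0]},{"grip":50,"xyz":[0,0,1.2],"turn":[0,0,0]},{"grip":50,"xyz":[0,0,2.6],"turn":[0,0,0]},{"grip":50,"xyz":[0,0,4.2],"turn":[0,0,0]},{"grip":50,"xyz":[0,0,5.8],"turn":[0,0,0]},{"grip":50,"xyz":[0,0,7.2],"turn":[0,0,0]},{"grip":50,"xyz":[-0.8,1.2,7.8],"turn":[0,0,0]},{"grip":50,"xyz":[-1.2,2.8,7.8],"turn":[0,0,0]}]'
python3 -m crank '[{"grip":50,"xyz":[0,1.6,0],"turn":[0,0,0]},{"grip":50,"xyz":[0,3.2,0],"turn":[0,0,0]},{"grip":50,"xyz":[0,4.8,0],"turn":[0,0,0]},{"grip":50,"xyz":[0,6.4,0],"turn":[0,0,0]},{"grip":50,"xyz":[0,6.4,0],"turn":[0,0,0]},{"grip":50,"xyz":[0,6.4,0],"turn":[0,0,0]},{"grip":50,"xyz":[0,6.4,0],"turn":[0,0,0]}]'
python3 - <<'E'
from h import *
for n in('top','side','wrist'):
    c=shot(n,'end_'+n+'.png');m=cv2.inRange(hsv(c['img']),(10,100,120),(28,255,255))
    k,l,st,ce=cv2.connectedComponentsWithStats(m)
    for i in range(1,k):
        P=ray(c,*ce[i],.038)
        if st[i,4]>60 and .38<P[0]<.6 and abs(P[1])<.5: print(n,st[i],ce[i].round(1),P.round(3))
print(get_state()['eef_pos'])
E
```

```text
t: 25.12
eef_pos: [0.482, -0.3304, 0.0331]
orientation: [0.0, 0.851, 0.525, 0.001]
ft_force: [0.3, 0.0, -0.8]
opening: 0.0369
t: 25.95
eef_pos: [0.4505, -0.268, 0.2313]
orientation: [0.004, 0.854, 0.52, 0.0]
ft_force: [0.5, 0.8, 0.9]
opening: 0.0497
t: 26.53
eef_pos: [0.4514, -0.1023, 0.2278]
orientation: [0.0, 0.851, 0.524, 0.001]
ft_force: [-0.0, -0.3, 0.5]
opening: 0.0499
top [170 256  16  14 174] [177.4 262.6] [0.519 0.356 0.038]
top [454 267   8  14  90] [457.2 273.7] [ 0.484 -0.339  0.038]
side [392 197  15   9 106] [399.3 201.1] [ 0.48  -0.322  0.038]
side [277 383  23  24 359] [287.2 392.5] [0.515 0.366 0.038]
[ 0.45113616 -0.10320312  0.22738946]
```

```bash
python3 -c "
from workcell import finish_job
print(finish_job())"
```

```text
the job is handed in; nothing more can be done
None
```

I sorted both caps and handed the job in at about 27 s; no verdict came back.

- **Test:** I screwed the cap that started nearer the gauge down by about 1.31 rad. Its rim stopped descending on the shoulder and the torque rose from near zero to 0.39 N m. It ran well past the binding cap's 0.85 rad, so it is the sound one. I held it there, unscrewed it, lifted it off freely and put it in the blue bin.
- **Other cap:** I put this one in the black bin as the binding cap by elimination; I did not test it on the gauge.
- **Last checks:** The top and side cameras both show one cap in each bin. From the top camera they are at about (0.519, 0.356) in blue and (0.484, -0.339) in black, both near the bin centres. The gripper was clear and empty.
- **What disagreed:** On the first grip the cap sat a few mm off the tool axis. The estimates differed: 1 mm by the arm's readings, about 2 mm in the side view and 3–5 mm in the wrist view. I set it down and regripped it before using the gauge. In the last look the two views differed by up to 17 mm on the black-bin cap and 10 mm on the blue-bin cap, both well inside the bins.
- **Not checked:** I did not re-measure the loupe, the attenuator or the speed of the caps at the end. I kept the arm away from both bystanders.

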